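Shift the flask shaker's gear lever into the green slot

TASK

The culture-flask shaker stands still with its gear lever somewhere in the middle lane of the gate. Pushing with the fingertips only, never gripping the lever or leaning hard on it, bring it to neutral, across, and fully home into the slot marked by the green button, without shifting into any other colour's slot on the way. Leave the flask on the platform, the medium bottle and the tube rack as they stand.

Things in the scene. Friction and masses are not known exactly. Their poses are not given: they have to be found in the camera images.
- shaker: Flask shaker, heavy, fixed on the bench. Origin on the bench under the centre of its gear unit (white box 150 x 140 mm with the gate plate on top); own x runs along the gate's lanes (away from the robot at yaw 0), y across them, z up. Motor at the far (+x) side, 135 mm high. Nothing but the lever stands above 145 mm within 90 mm of the gate's middle
- gate_mid (a point): Middle of the aluminium gate plate's top, 130 mm above the bench. Three parallel lanes (13 mm slots along the shaker's x, at y = -22, 0, +22 mm, 22 mm of rod travel from the middle to either end) are joined at x = 0 by the neutral channel (13 mm wide, along y). The lever changes lane only in neutral; the tongues between lanes have round ends
- platform_mid (a point): Middle of the shaker's platform mat, 108 mm above the bench, at x = +30, y = +225 mm of the shaker. Platform 290 (x) x 270 (y) mm, edge rail 120 mm above the bench, flasks on it up to 145 mm above the bench
- knob (a point): Centre of the lever's black ball, 34 mm across. 210 mm above the bench when upright, about 200 mm in an outer slot. With the lever home in an outer slot it is at about x = +-42, y = +-42 mm in the shaker's frame; in an outer lane's neutral at x = 0, y = +-44. Friction only: about 2 N at the ball moves it, it stays where left, no spring or detent. Play in lanes and neutral: about 5 mm either way at the ball (outer lanes: inwards only)
- shift_knob: The ball with its 14 mm steel rod, one rigid piece; origin at the lever's pivot (x = y = 0 of the shaker, 50 mm above the bench), its z along the lever. Ball centre 160 mm along z
- lever_along (a joint): Lever tilt along the lanes (rad): 0 = neutral, + towards the shaker's +x, end stops at +-0.277. Starts anywhere in the middle lane
- lever_across (a joint): Lever tilt across the lanes (rad): 0 = middle lane, + towards the shaker's +y, end stops at +-0.277, where the lever stands in the middle of an outer lane
- green_button: Green button, 22 mm across and 4 mm high, snapped into the gate plate at the outer corner beside the slot it marks; origin at the centre of its underside, 130 mm above the bench. Buttons are at x = +-38, y = +-44 mm of the shaker's frame, almost under where the ball stands in that slot; which colour is at which slot varies
- red_button: Red button, same kind, marks another outer slot
- blue_button: Blue button, same kind, marks another outer slot
- yellow_button: Yellow button, same kind, marks another outer slot
- flask_mid (a point): Centre of a loose, lying culture flask (clear pink body 34 mm high, orange cap, about 145 x 84 mm over all) on the shaker's platform; a bystander (the second flask is fixed)
- bottle_mid (a point): Centre, 75 mm up, of a pink medium bottle with orange cap, 64 mm across and 150 mm high, loose on the bench; a bystander
- rack_mid (a point): Middle, 55 mm up, of a blue tube rack 80 x 160 mm with four orange-capped tubes, 120 mm high, loose on the bench; a bystander

How it is judged:
At the end, for the whole second after the job is handed in: The lever rests in the outer slot beside the green button, home to within about 6 mm at the ball (tilt along the lane over 0.235 of 0.277 rad, across over 0.22), and flask, bottle and rack are within 20 mm of where they stood (horizontal distance between knob and green_button below 0.026 m and (value of joint lever_along above 0.235 rad or value of joint lever_along below -0.235 rad) and (value of joint lever_across above 0.22 rad or value of joint lever_across below -0.22 rad) and velocity of joint lever_along between -0.05 and 0.05 rad/s and velocity of joint lever_across between -0.05 and 0.05 rad/s and distance of each of flask_mid, bottle_mid, rack_mid from where it was at the start of the episode below 0.02 m); the robot touches nothing.
It fails at once if the lever was shifted into a slot of another colour ((horizontal distance between knob and red_button below 0.02 m or horizontal distance between knob and blue_button below 0.02 m or horizontal distance between knob and yellow_button below 0.02 m) and (value of joint lever_across above 0.2 rad or value of joint lever_across below -0.2 rad)).
It fails at once if the lever was gripped, or pushed with more than 35 N (contact force between the fingers and shift_knob above 35 N).
It fails at once if the culture flask was moved or lifted (distance of flask_mid from where it was at the start of the episode above 0.02 m).
It fails at once if the medium bottle was moved or lifted (distance of bottle_mid from where it was at the start of the episode above 0.02 m).
It fails at once if the tube rack was moved or lifted (distance of rack_mid from where it was at the start of the episode above 0.02 m).
It also fails if it takes over 58 s, if anything falls off the work surface, if the arm or the gripper's body presses on something with over 40 N, if the wrist force passes 120 N, or if a joint passes its speed limit or range.

ROBOT

A 6-joint arm with a two-finger parallel gripper is mounted at the origin on the work surface. World frame = base frame: x ahead of the robot, y to its left, z up, the work surface at z = 0. Lengths are in m, angles in rad, forces in N, time in s.
With the tool pointing down it reaches from about 0.4 to 0.825 m from the base axis. Payload 7 kg.
Tool frame: the origin (TCP) lies at the centre of the arm's flange, where the gripper is bolted on; the fingertips stand 178 mm ahead of it and the grasp point (between the pads) lies 159 mm ahead of it (arm.tip_reach is the distance from the TCP to the fingertips, in m); z points along the fingers, y is the direction in which the jaws open and shut (so a half turn about z gives the same grasp; the last joint's range is limited). The gripper opens to 88 mm and grips with 3 to 60 N. Pads are 19 mm wide; open, the fingers measure 130 mm over their backs; the gripper's body (78 mm by 193 mm) begins 47 mm behind the grasp point.
Start: joints at [1.474, 0.359, 0.012, 0, -1.224, -0.288], TCP at [0.253, 0.626, 0.405] pointing down, gripper open.
Joint ranges: [-3.07, 3.07], [-1.43, 2.12], [-1.02, 1.25], [-3.03, 1.67], [-3.05, -0], [-3.03, 3.03]. Speed limits (rad/s): [2.39, 2.39, 3.01, 3.14, 3.14, 3.14].

INTERFACE

Orientations are given as [roll, pitch, yaw] about the fixed x, y, z axes, in that order (R = Rz(yaw) Ry(pitch) Rx(roll)).
In Python, from station import arm gives the robot as it stands.
- The arm moves only by the shell command python3 -m inch 'ROWS' [OPENING] [FORCE]. ROWS is JSON, a list that holds one entry, the list of rows, each a list of 6 numbers: the shift along the world's x, y, z in units of 200 mm (1.0 is 200 mm), then the turn, a rotation vector about the world's x, y, z in units of 180 degrees (1.0 is 180 degrees). A call has 1 to 8 rows; each row is the pose to reach, as a shift and turn from the pose commanded when the call began, turning the shorter way round; what a row does not reach only later rows make up. A row lasts 1/8 s, in which the tool goes at most 62.5 mm and 10.7 degrees, less where a joint would pass 70% of its speed; a pose out of reach is approached as far as the arm can. A call with a number of a shift or a turn outside -1 to 1 is refused whole. A call with a gripper value outside its range is refused whole. OPENING is the finger opening in mm, from 0 to 87.6, set as the call begins (- or left out, the last holds). The fingers move at their own pace and stop on an object; FORCE is the grip in N (left out, the last holds). Time passes only in rows, so rows that repeat a pose let the fingers close. It gives the time, the measured TCP pose, the force and the opening at its end, in the units of the state.
- arm.get_state(): the state, without advancing time (a new reading comes with each control period).
- arm.grab_frame(name): name is "scene" or "top"; returns the picture (384x512x3 uint8, blue, green, red); there is no depth.
- arm.camera_params(name): a dict with "vertical_fov" (degrees; the focal length in pixels is half the picture's height over the tangent of half this angle, whatever the lens; pixels are square), "cx", "cy" (the principal point, pixels), "k1" (the pictures are not rectified: a ray, as slopes to the right and down, at radius r is drawn at 1 + k1 r^2 times it, then the intrinsics apply), "pose" (4x4, takes a point from camera to world coordinates). Camera axes: x right, y down, z forward; pixel columns grow to the right and rows downward; lengths in m; the calibration is good to about 2 mm. A picture is of the moment at which its call begins. camera_params takes no time and is no camera call.
- arm.job_done(): hands the job in, once; it reports no verdict.
Trained networks look in the newest picture that a camera, given by its name, has taken for a name from the list of things; names that differ only in an ending like _2 or _b are one class to them, and where a whole thing is asked for, a point or a joint stands for the part that bears it (a point fixed in the world has none). Each returns a list of dicts, best first, with "score" (0 to 1); they miss things now and then, are a little off and sometimes report something else, mostly with a low value. They report only what shows in the picture. A call takes as long as a camera call.
- arm.search_frame(target, camera): "box" ([left, top, right, bottom] in pixels, round what is visible of it).
- arm.regions_of(target, camera): "region" (384x512 bool, what is visible of it) and "box" ([left, top, right, bottom] in pixels, round what is visible of it).
The state is a dict: "t": time; "q": joint angles; "qd": joint speeds; "joint_efforts": joint torques, N m; "eef_pos": TCP position; "ee_rot": TCP orientation; "force": force on the tool from outside, world axes, zero at the start; "moment": the same for the moment, N m; "width": finger opening in m.
Only numpy, scipy, OpenCV 4.12 (cv2) and the standard library are available. Lean on these libraries where they do the work, as an engineer would, in place of code of your own. Each camera call takes 0.05 s, during which the arm holds its last target.

## Working session

There is one attempt and no reset: what is moved stays moved. The work goes in short steps, Python scripts to look and compute and a shell command to move; the robot and the scene stay as the last step left them, time stands still between calls to the robot, and variables do not carry over. Pictures are saved under pics/ and viewed, and the job is handed in when it is done.

```bash
ls; mkdir -p pics
cat > h.py <<'E'
import numpy as np, cv2
from station import arm
def ray(cam,u,v):
    p=arm.camera_params(cam); f=192/np.tan(np.radians(p["vertical_fov"])/2)
    d=np.array([(u-p["cx"])/f,(v-p["cy"])/f]); s=d.copy()
    for _ in range(30): s=d/(1+p["k1"]*(s@s))
    T=np.array(p["pose"]); return T[:3,3],T[:3,:3]@np.array([s[0],s[1],1])
def atz(cam,u,v,z):
    o,d=ray(cam,u,v); return o+d*(z-o[2])/d[2]
def proj(cam,P):
    p=arm.camera_params(cam); f=192/np.tan(np.radians(p["vertical_fov"])/2)
    T=np.array(p["pose"]); c=T[:3,:3].T@(np.array(P)-T[:3,3]); s=c[:2]/c[2]; s=s*(1+p["k1"]*(s@s))
    return s*f+[p["cx"],p["cy"]]
def tri(a,b):
    (o1,d1),(o2,d2)=ray(*a),ray(*b); A=np.stack([d1,-d2],1); t=np.linalg.lstsq(A,o2-o1,rcond=None)[0]
    p,q=o1+d1*t[0],o2+d2*t[1]; return (p+q)/2,np.linalg.norm(p-q)
E
python3 - <<'E'
from h import *
for c in ["scene","top"]:
    cv2.imwrite(f"pics/{c}0.png",arm.grab_frame(c))
    print(c,np.round(arm.camera_params(c)["pose"],3).tolist())
    for t in ["shift_knob","green_button","red_button","blue_button","yellow_button"]:
        r=arm.search_frame(t,c); print(t,[(round(x["score"],2),np.round(x["box"],1).tolist()) for x in r[:2]])
print(arm.get_state())
E
```

```text
pics
scene [[-0.016, 0.605, -0.796, 1.251], [1.0, -0.001, -0.02, -0.029], [-0.013, -0.797, -0.604, 0.699], [0.0, 0.0, 0.0, 1.0]]
shift_knob []
green_button [(0.62, [301.3, 191.3, 304.6, 196.6])]
red_button [(0.47, [254.4, 210.8, 264.7, 216.7])]
blue_button [(0.41, [297.8, 214.3, 310.8, 221.1])]
yellow_button [(0.38, [255.4, 188.5, 265.0, 194.9]), (0.36, [243.7, 166.6, 479.8, 314.3])]
top [[0.013, -0.999, 0.029, 0.481], [-1.0, -0.013, 0.013, -0.036], [-0.012, -0.029, -1.0, 1.157], [0.0, 0.0, 0.0, 1.0]]
shift_knob [(0.52, [240.1, 156.2, 256.9, 173.5])]
green_button [(0.6, [224.7, 179.9, 232.7, 193.1])]
red_button [(0.63, [351.5, 214.3, 436.9, 254.5]), (0.44, [267.9, 141.8, 279.7, 157.4])]
blue_button [(0.39, [227.4, 147.0, 236.3, 155.1])]
yellow_button []
{'t': 0.6, 'q': array([ 1.47409278e+00,  3.58566930e-01,  1.18768328e-02,  1.01297931e-05,
       -1.22411105e+00, -2.88069955e-01]), 'qd': array([-0.00171767, -0.00013928,  0.00139481,  0.00017443,  0.00065404,
        0.00070604]), 'joint_efforts': array([-5.15397448e-05, -5.81992328e+01,  2.93181574e+01,  6.99968979e+00,
        1.23332991e-02, -3.94371239e-05]), 'eef_pos': array([0.2533888 , 0.62559521, 0.40467437]), 'ee_rot': array([ 3.14159074e+00, -1.05039628e-05, -3.84770062e-01]), 'force': array([ 0.53650388, -0.07215382,  0.31270555]), 'moment': array([-0.02993174, -0.0004262 , -0.05061707]), 'width': 0.08777452319393157}
```

View pics/scene0.png

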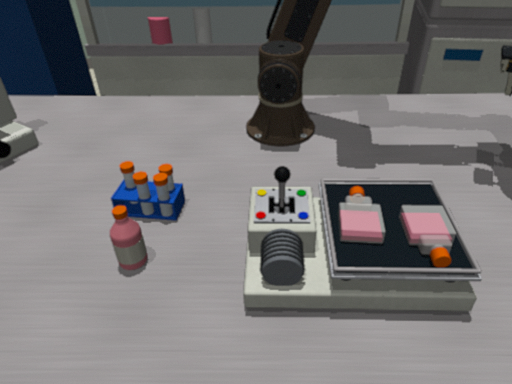

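View pics/top0.png

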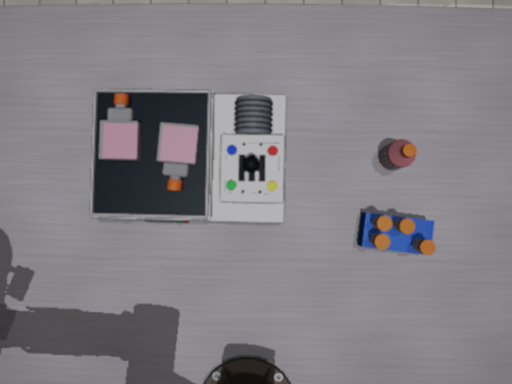

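Run:
```python
import cv2
a=cv2.imread("pics/scene0.png")[150:240,220:340]; cv2.imwrite("pics/s0z.png",cv2.resize(a,None,fx=6,fy=6,interpolation=cv2.INTER_CUBIC))
a=cv2.imread("pics/top0.png")[110:220,190:310]; cv2.imwrite("pics/t0z.png",cv2.resize(a,None,fx=5,fy=5,interpolation=cv2.INTER_CUBIC))
```

```text
(no output)
```

View pics/s0z.png

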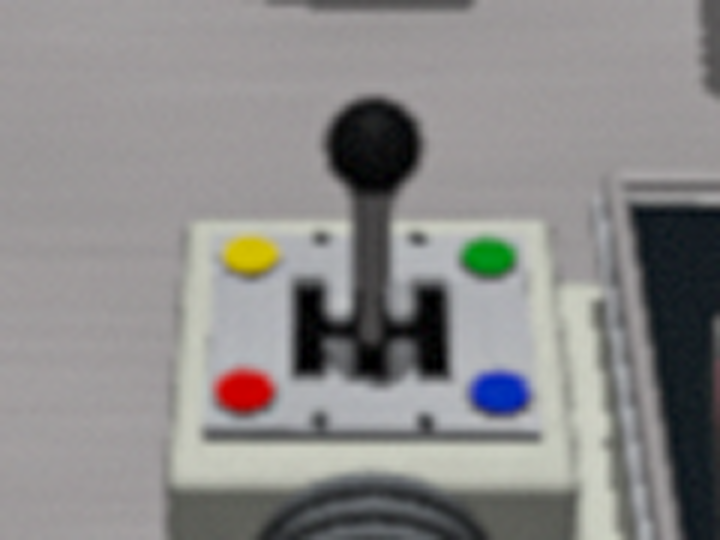

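View pics/t0z.png

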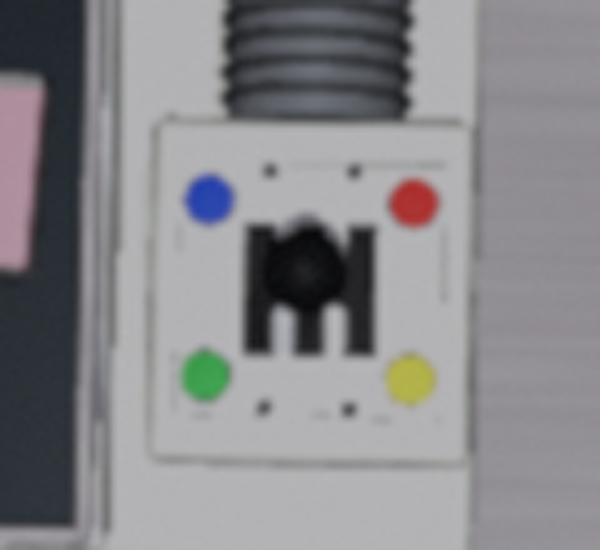

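Both views agree. In the top picture, blue is at about (232,150), red (273,151), green (231,185), yellow (272,186) and the ball at about (251,164). Green is the near-left slot, at shaker -x, +y.

Run:
```python
from h import *
t={"b":(210,200),"r":(414,203),"g":(206,376),"y":(411,380)}
s={"b":(500,393),"r":(245,391),"g":(489,258),"y":(251,256)}
S={"b":(38,44),"r":(38,-44),"g":(-38,44),"y":(-38,-44)}
W=[];L=[]
for k in t:
    a=(190+t[k][0]/5-.4,110+t[k][1]/5-.4); b=(220+s[k][0]/6-.4,150+s[k][1]/6-.4)
    p,q=atz("top",*a,.134),atz("scene",*b,.134); x,e=tri(("top",*a),("scene",*b)); print(k,np.round(p,4),np.round(q,4),np.round(x,4),round(e,4))
    W.append((p+q)[:2]/2);L.append(S[k])
W=np.array(W);L=np.array(L)/1000
c=W.mean(0);z=np.sum(((W-c)[:,0]+1j*(W-c)[:,1])*np.conj(L[:,0]+1j*L[:,1]));print("c",c,"yaw",np.angle(z),"scale",abs(z)/np.sum(L**2))
a=(190+306/5-.4,110+270/5-.4); b=(220+375/6-.4,150+146/6-.4)
x,e=tri(("top",*a),("scene",*b));print("knob",x,e)
y=np.angle(z);R=np.array([[np.cos(y),np.sin(y)],[-np.sin(y),np.cos(y)]]);print("local",R@(x[:2]-c))
```

```text
b [0.601  0.0326 0.134 ] [0.6045 0.0367 0.134 ] [0.6015 0.0349 0.1312] 0.0042
r [ 0.6008 -0.0551  0.134 ] [ 0.6036 -0.051   0.134 ] [ 0.601  -0.0531  0.1317] 0.0041
g [0.5253 0.0332 0.134 ] [0.5293 0.0373 0.134 ] [0.5255 0.0355 0.1309] 0.0042
y [ 0.5247 -0.0547  0.134 ] [ 0.5281 -0.0503  0.134 ] [ 0.5248 -0.0526  0.1314] 0.0044
c [ 0.56466179 -0.00891885] yaw -0.007980966917704505 scale 0.9962475716195016
knob [ 0.56469343 -0.00880411  0.2098335 ] 0.004558187572849875
local [3.07223389e-05 1.14990707e-04]
```

```bash
python3 -m inch '[[[0,0,0.33,0,0,0.06],[0,0,0.33,0,0,0.12],[0,0,0.33,0,0,0.12]]]' 0 30
python3 -m inch '[[[0.1,-0.22,0,0,0,0],[0.2,-0.44,0,0,0,0],[0.3,-0.66,0,0,0,0],[0.4,-0.88,0,0,0,0]]]'
python3 -m inch '[[[0.1,-0.22,0,0,0,0],[0.2,-0.44,0,0,0,0],[0.3,-0.66,0,0,0,0],[0.4,-0.88,0,0,0,0]]]'
python3 -m inch '[[[0.1,-0.22,0,0,0,0],[0.2,-0.44,0,0,0,0],[0.3,-0.66,0,0,0,0],[0.4,-0.88,0,0,0,0]]]'
python3 -m inch '[[[0.09,-0.22,0,0,0,0],[0.18,-0.44,0,0,0,0],[0.27,-0.66,0,0,0,0],[0.36,-0.88,0,0,0,0],[0.36,-0.88,0,0,0,0]]]'
```

```text
t: 0.98
eef_pos: [0.2533, 0.6255, 0.4713]
ee_rot: [-3.14, 0.0, -0.009]
force: [0.5, -0.1, -1.4]
width: 0.0631
t: 1.48
eef_pos: [0.3337, 0.4479, 0.4694]
ee_rot: [3.14, 0.001, -0.013]
force: [0.6, 0.6, 0.2]
width: 0.0233
t: 1.98
eef_pos: [0.4135, 0.2719, 0.4697]
ee_rot: [3.14, 0.001, -0.013]
force: [0.9, 0.8, 0.1]
width: 0.0005
t: 2.48
eef_pos: [0.4935, 0.096, 0.4697]
ee_rot: [3.141, 0.001, -0.013]
force: [0.3, 0.8, -0.2]
width: 0.0004
t: 3.1
eef_pos: [0.5659, -0.0809, 0.4686]
ee_rot: [3.141, 0.003, -0.016]
force: [-0.6, 0.0, 0.4]
width: 0.0005
```

```bash
python3 -m inch '[[[0,0,-0.2,0,0,0],[0,0,-0.35,0,0,0],[0,0,-0.5,0,0,0],[0,0,-0.5,0,0,0],[0,0,-0.5,0,0,0]]]'
python3 - <<'E'
from h import *
cv2.imwrite("pics/s1.png",cv2.resize(arm.grab_frame("scene")[100:260,180:360],None,fx=4,fy=3.7))
cv2.imwrite("pics/t1.png",cv2.resize(arm.grab_frame("top")[110:230,190:340],None,fx=5,fy=5))
E
```

```text
t: 3.72
eef_pos: [0.5657, -0.078, 0.3716]
ee_rot: [3.141, -0.001, -0.009]
force: [-1.0, -0.3, 0.4]
width: 0.0005
```

View pics/s1.png

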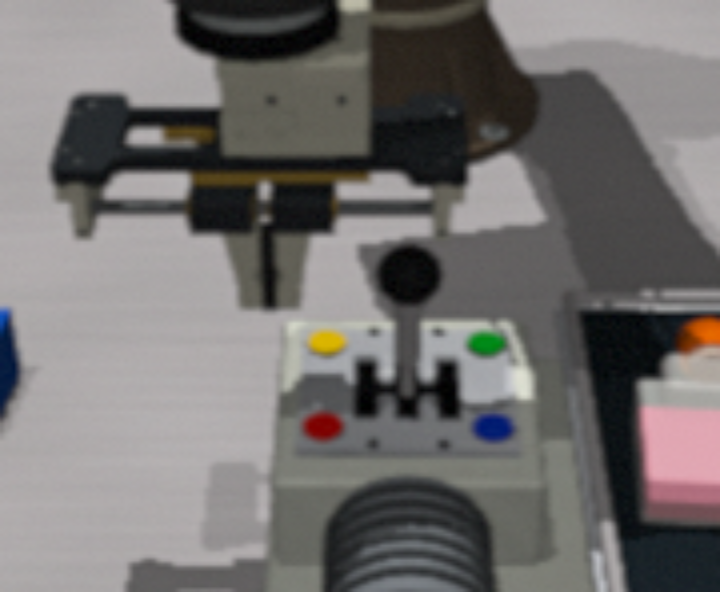

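View pics/t1.png

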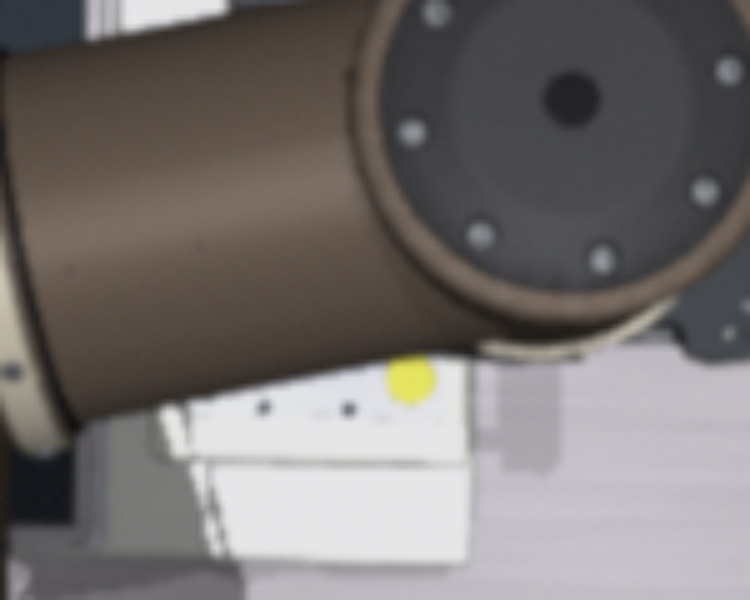

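```bash
python3 -m inch '[[[0,0.03,0,0,0,0],[0,0.06,0,0,0,0],[0,0.09,0,0,0,0],[0,0.12,0,0,0,0],[0,0.12,0,0,0,0]]]'
for i in 1 ; do python3 -m inch '[[[0,0.02,0,0,0,0],[0,0.04,0,0,0,0],[0,0.05,0,0,0,0]]]'
python3 -m inch '[[[0,0.02,0,0,0,0],[0,0.04,0,0,0,0],[0,0.05,0,0,0,0]]]'; done
python3 - <<'E'
from h import *
cv2.imwrite("pics/s2.png",cv2.resize(arm.grab_frame("scene")[100:260,180:360],None,fx=4,fy=3.7))
E
```

```text
t: 4.45
eef_pos: [0.5654, -0.0539, 0.3707]
ee_rot: [3.142, -0.0, -0.007]
force: [0.5, 0.1, -0.7]
width: 0.0005
t: 4.82
eef_pos: [0.5654, -0.0441, 0.3707]
ee_rot: [-3.142, 0.0, -0.008]
force: [-0.0, 0.3, -0.2]
width: 0.0002
t: 5.2
eef_pos: [0.5655, -0.0343, 0.3709]
ee_rot: [3.141, -0.0, -0.008]
force: [-0.5, -1.4, 2.4]
width: 0.0007
```

View pics/s2.png

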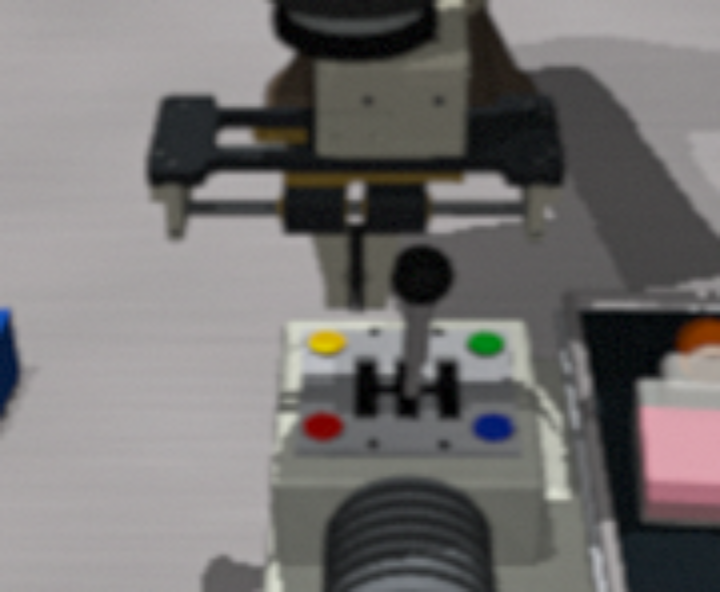

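The fingers are touching the ball, which has moved about 7 mm towards +y. I'll keep pushing across.

```bash
python3 -m inch '[[[0,0.025,0,0,0,0],[0,0.05,0,0,0,0],[0,0.075,0,0,0,0],[0,0.1,0,0,0,0],[0,0.1,0,0,0,0]]]'
python3 - <<'E'
from h import *
cv2.imwrite("pics/s3.png",cv2.resize(arm.grab_frame("scene")[100:260,180:360],None,fx=4,fy=3.7))
E
```

```text
t: 5.88
eef_pos: [0.5653, -0.0138, 0.3704]
ee_rot: [-3.141, 0.0, -0.007]
force: [-0.5, 0.0, -0.7]
width: 0.0004
```

View pics/s3.png

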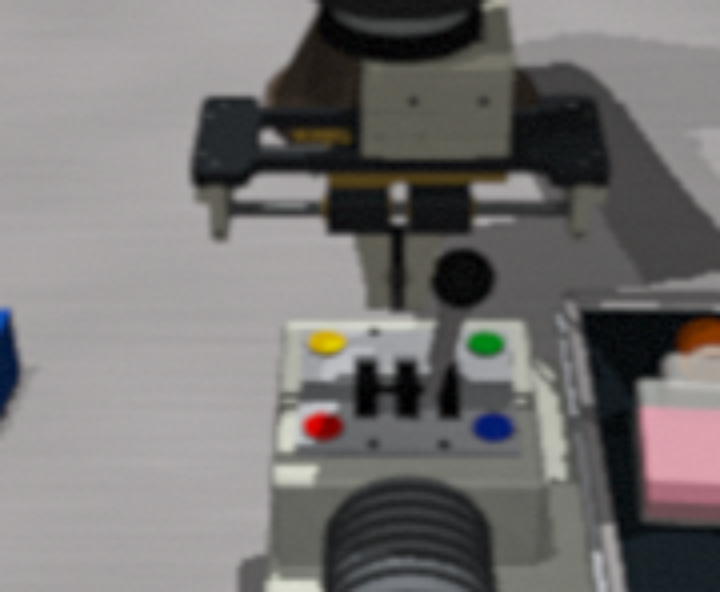

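```bash
python3 -m inch '[[[0,0.02,0,0,0,0],[0,0.04,0,0,0,0],[0,0.05,0,0,0,0],[0,0.05,0,0,0,0]]]'
python3 -m inch '[[[0,0.01,0,0,0,0],[0,0.015,0,0,0,0],[0,0.015,0,0,0,0]]]'
python3 - <<'E'
from h import *
cv2.imwrite("pics/s4.png",cv2.resize(arm.grab_frame("scene")[100:260,180:360],None,fx=4,fy=3.7))
E
```

```text
t: 6.42
eef_pos: [0.5654, -0.0042, 0.3706]
ee_rot: [-3.142, 0.0, -0.008]
force: [0.4, -1.0, -0.6]
width: 0.0005
t: 6.8
eef_pos: [0.5654, -0.0013, 0.3707]
ee_rot: [-3.142, -0.0, -0.008]
force: [0.2, -1.2, -0.5]
width: 0.0003
```

View pics/s4.png

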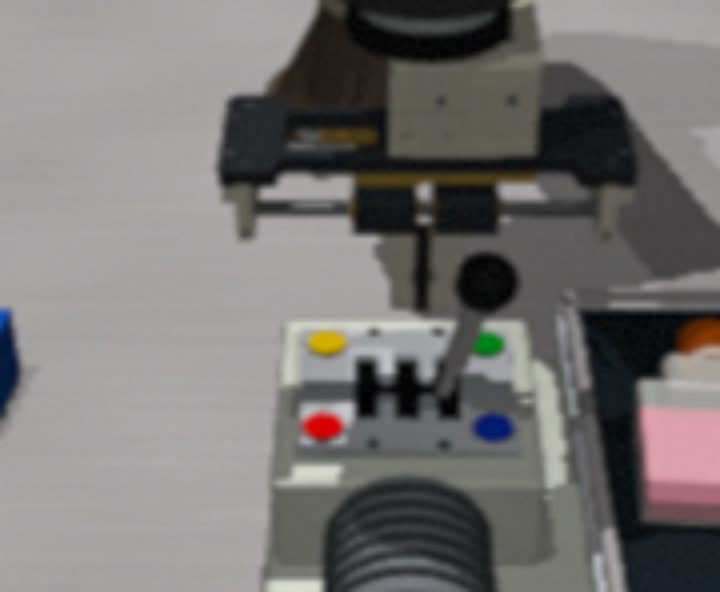

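Run:
```python
from h import *
for z in (.203,.205,.207): print(atz("scene",180+487/4-.4,100+281/3.7-.4,z))
print(atz("scene",220+375/6-.4,150+146/6-.4,.21))
```

```text
[0.56082404 0.03300794 0.203     ]
[0.56360616 0.03275996 0.205     ]
[0.56638828 0.03251199 0.207     ]
[ 0.56486842 -0.00653073  0.21      ]
```

The ball is about 39 mm across. I'll push 3 mm more to get clear of the tongue.

```bash
python3 -m inch '[[[0,0.01,0,0,0,0],[0,0.015,0,0,0,0],[0,0.015,0,0,0,0]]]'
python3 -m inch '[[[0,0.005,0,0,0,0],[0,0.005,0,0,0,0]]]'
python3 - <<'E'
from h import *
im=arm.grab_frame("scene");cv2.imwrite("pics/s5.png",cv2.resize(im[140:230,240:360],None,fx=6,fy=6))
print(arm.get_state()["force"])
E
```

```text
t: 7.22
eef_pos: [0.5654, 0.0017, 0.3707]
ee_rot: [-3.142, -0.0, -0.008]
force: [0.6, -1.0, -1.0]
width: 0.0004
t: 7.48
eef_pos: [0.5654, 0.0027, 0.3707]
ee_rot: [-3.142, -0.0, -0.008]
force: [0.4, -1.0, -2.0]
width: 0.0006
[ 0.79446133 -1.79128795 -0.17148975]
```

View pics/s5.png

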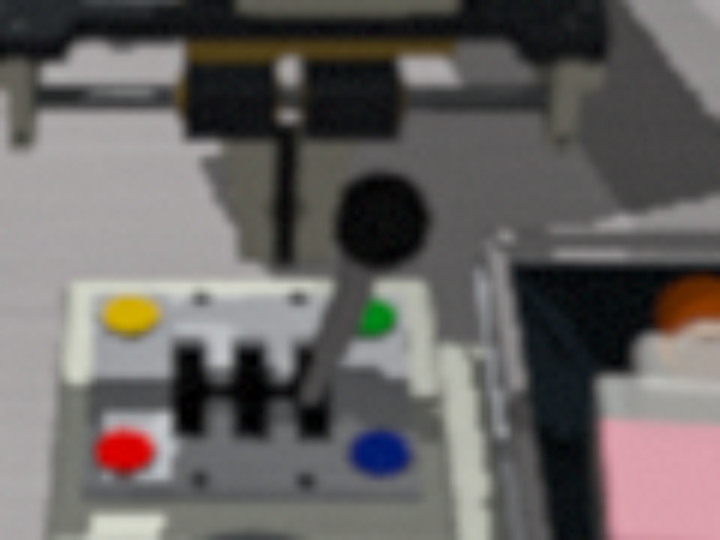

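```bash
python3 -m inch '[[[0,-0.1,0,0,0,0],[0,-0.1,0,0,0,0],[0,-0.1,0.25,0,0,0],[0,-0.1,0.5,0,0,0],[0,-0.1,0.5,0,0,0]]]'
python3 -m inch '[[[0.15,0.15,0,0,0,0],[0.28,0.26,0,0,0,0],[0.28,0.26,0,0,0,0],[0.28,0.26,0,0,0,0]]]'
python3 -m inch '[[[0,0,-0.2,0,0,0],[0,0,-0.35,0,0,0],[0,0,-0.5,0,0,0],[0,0,-0.5,0,0,0],[0,0,-0.5,0,0,0]]]'
python3 - <<'E'
from h import *
im=arm.grab_frame("scene");cv2.imwrite("pics/s6.png",cv2.resize(im[110:230,220:380],None,fx=5,fy=5))
im=arm.grab_frame("top");cv2.imwrite("pics/t6.png",cv2.resize(im[110:230,190:340],None,fx=5,fy=5))
E
```

```text
t: 8.15
eef_pos: [0.5661, -0.0177, 0.4755]
ee_rot: [-3.14, -0.008, -0.008]
force: [0.2, 0.2, -1.0]
width: 0.0007
t: 8.65
eef_pos: [0.6211, 0.0344, 0.4699]
ee_rot: [3.141, 0.001, -0.008]
force: [-0.6, -0.5, 0.2]
width: 0.0002
t: 9.28
eef_pos: [0.6215, 0.0343, 0.3723]
ee_rot: [-3.141, -0.002, -0.008]
force: [-0.0, -0.1, 1.0]
width: 0.0003
```

View pics/s6.png

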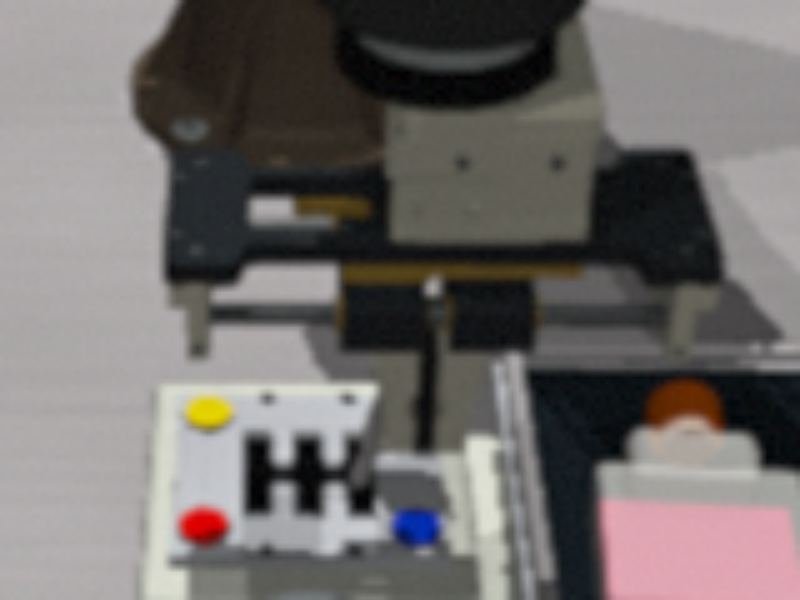

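View pics/t6.png

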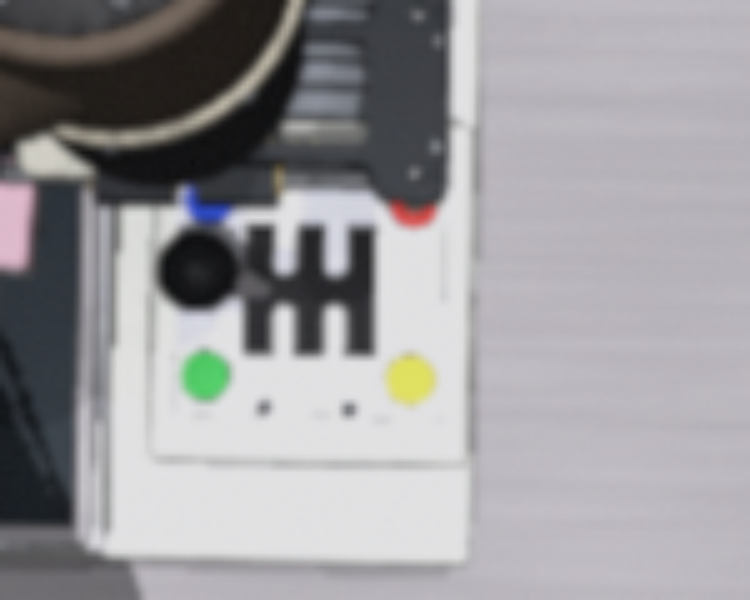

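The top view shows the ball at (198,268) in the zoom, in the outer-left lane's neutral, with the fingers behind it. Next I'll push towards -x.

```bash
python3 -m inch '[[[-0.03,0,0,0,0,0],[-0.06,0,0,0,0,0],[-0.09,0,0,0,0,0],[-0.12,0,0,0,0,0],[-0.14,0,0,0,0,0],[-0.16,0,0,0,0,0]]]'
python3 -m inch '[[[-0.02,0,0,0,0,0],[-0.04,0,0,0,0,0],[-0.06,0,0,0,0,0],[-0.08,0,0,0,0,0],[-0.08,0,0,0,0,0]]]'
python3 - <<'E'
from h import *
im=arm.grab_frame("top");cv2.imwrite("pics/t7.png",cv2.resize(im[110:230,190:340],None,fx=5,fy=5))
E
```

```text
t: 10.12
eef_pos: [0.5895, 0.0347, 0.371]
ee_rot: [-3.141, -0.001, -0.008]
force: [2.4, 0.5, 0.3]
width: 0.0005
t: 10.75
eef_pos: [0.5731, 0.0346, 0.3707]
ee_rot: [-3.141, 0.0, -0.008]
force: [1.6, 0.3, 0.9]
width: 0.0006
```

View pics/t7.png

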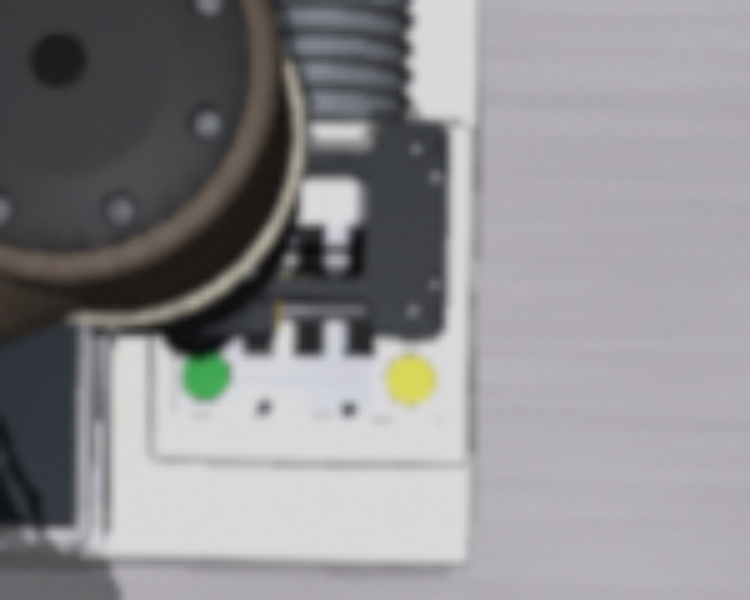

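```bash
python3 -m inch '[[[-0.02,0,0,0,0,0],[-0.04,0,0,0,0,0],[-0.06,0,0,0,0,0],[-0.07,0,0,0,0,0],[-0.07,0,0,0,0,0]]]'
python3 -m inch '[[[-0.01,0,0,0,0,0],[-0.02,0,0,0,0,0],[-0.02,0,0,0,0,0]]]'
python3 - <<'E'
from h import *
im=arm.grab_frame("top");cv2.imwrite("pics/t8.png",cv2.resize(im[110:230,190:340],None,fx=5,fy=5))
E
```

```text
t: 11.42
eef_pos: [0.5591, 0.0345, 0.3706]
ee_rot: [3.141, 0.0, -0.008]
force: [0.9, -0.6, -0.9]
width: 0.0004
t: 11.8
eef_pos: [0.5553, 0.0346, 0.3707]
ee_rot: [3.142, 0.0, -0.008]
force: [1.5, -1.3, -1.1]
width: 0.0006
```

View pics/t8.png

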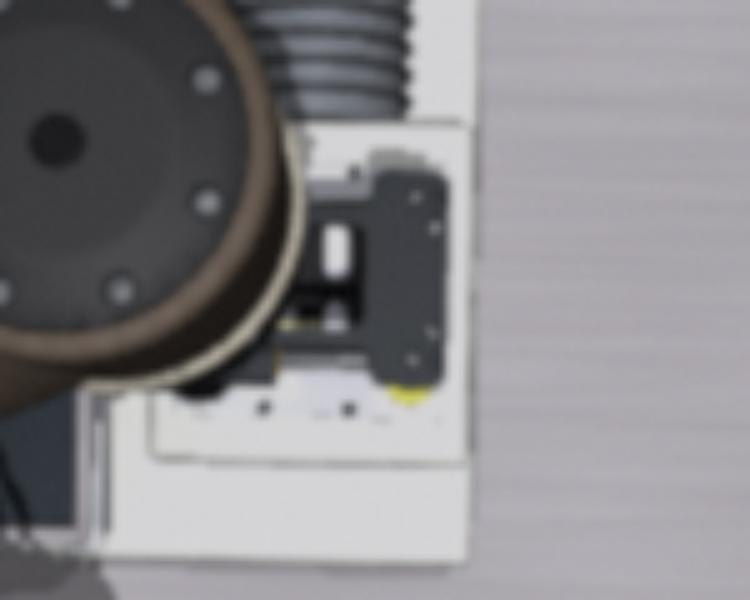

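```bash
python3 -m inch '[[[-0.01,0,0,0,0,0],[-0.01,0,0,0,0,0]]]'
python3 -m inch '[[[-0.01,0,0,0,0,0],[-0.01,0,0,0,0,0]]]'
```

```text
t: 12.1
eef_pos: [0.5533, 0.0346, 0.3707]
ee_rot: [-3.142, 0.0, -0.008]
force: [1.8, -0.1, -1.6]
width: 0.0005
t: 12.35
eef_pos: [0.5512, 0.0346, 0.3707]
ee_rot: [3.142, 0.0, -0.008]
force: [1.3, -0.3, -2.1]
width: 0.0006
```

```bash
python3 -m inch '[[[-0.005,0,0,0,0,0],[-0.005,0,0,0,0,0]]]'
python3 -m inch '[[[-0.005,0,0,0,0,0],[-0.005,0,0,0,0,0]]]'
```

```text
t: 12.6
eef_pos: [0.5503, 0.0346, 0.3707]
ee_rot: [3.142, -0.0, -0.008]
force: [2.1, -1.2, -0.4]
width: 0.0004
t: 12.85
eef_pos: [0.5493, 0.0346, 0.3707]
ee_rot: [-3.142, 0.0, -0.008]
force: [2.1, -0.5, -0.6]
width: 0.0
```

```bash
python3 -m inch '[[[0.1,0,0,0,0,0],[0.3,0,0,0,0,0],[0.5,0,0,0,0,0],[0.5,0,0.3,0,0,0],[0.5,0,0.5,0,0,0],[0.5,0,0.5,0,0,0]]]'
python3 - <<'E'
from h import *
im=arm.grab_frame("top");cv2.imwrite("pics/t9.png",cv2.resize(im[110:230,190:340],None,fx=5,fy=5))
im=arm.grab_frame("scene");cv2.imwrite("pics/s9.png",cv2.resize(im[110:230,220:380],None,fx=5,fy=5))
for c in ("top","scene"): print([(r["score"],r["box"]) for r in arm.search_frame("shift_knob",c)])
E
```

```text
t: 13.6
eef_pos: [0.6498, 0.0345, 0.4746]
ee_rot: [-3.14, -0.006, -0.008]
force: [-0.9, -0.3, -0.5]
width: 0.0003
[(0.75, [222.0, 177.1, 236.6, 194.4])]
[(0.61, [286.1, 160.0, 308.3, 193.7])]
```

View pics/t9.png

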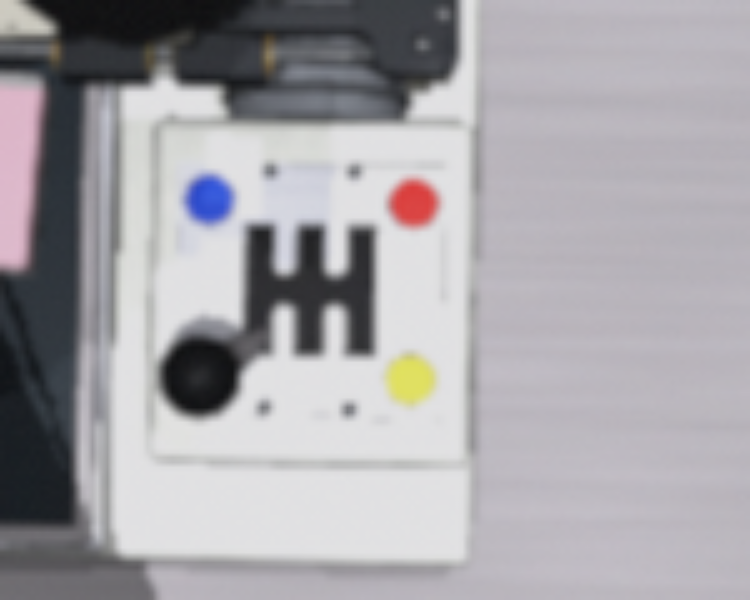

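View pics/s9.png

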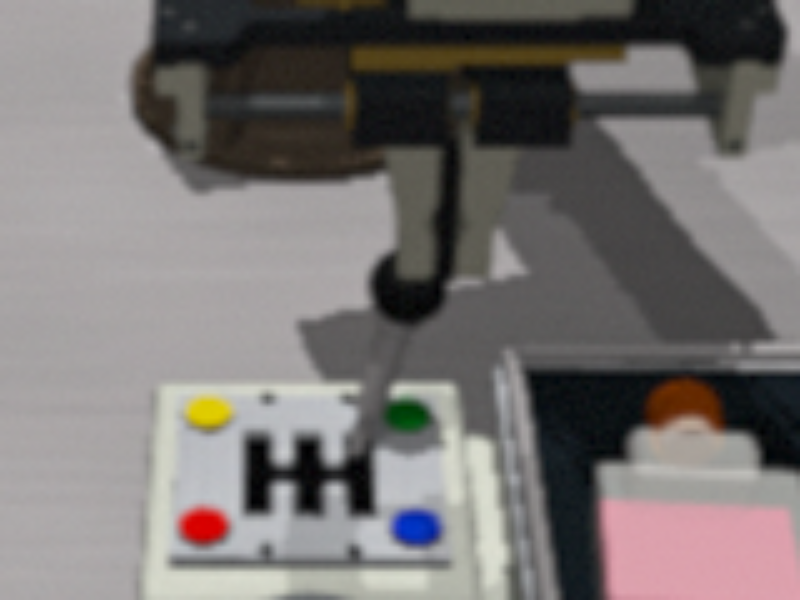

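Run:
```python
from h import *
from scipy.optimize import least_squares
p0=np.array([0.5647-.0017,-0.0089-.0022])  # top-camera frame: corners mean
yaw=-.008
def pos(a,b):
    v=np.array([np.tan(a),np.tan(b),1]); v=v/np.linalg.norm(v)*.16
    c,s=np.cos(yaw),np.sin(yaw); return np.array([p0[0]+c*v[0]-s*v[1],p0[1]+s*v[0]+c*v[1],.05+v[2]])
for nm,z in (("start",(306,270)),("neutral",(198,268)),("now",(199,375))):
    uv=np.array([190+z[0]/5-.4,110+z[1]/5-.4])
    r=least_squares(lambda x:proj("top",pos(*x))-uv,[0,0]); P=pos(*r.x); print(nm,r.x,P)
```

```text
start [0.01028222 0.00015765] [ 0.56464527 -0.01108794  0.20999154]
neutral [0.01374765 0.27484855] [0.5654643  0.03230206 0.20398113]
now [-0.26558772  0.27736701] [0.52284452 0.03160799 0.19887433]
```

The lever reads about -0.27 along and +0.277 across, so it's home at green. The arm is clear, and the bystanders get a quick check before handing in.

```bash
python3 -m inch '[[[0,0,0.1,0,0,0],[0,0,0.1,0,0,0],[0,0,0.1,0,0,0]]]'
python3 - <<'E'
from h import *
a=cv2.imread("pics/scene0.png");b=arm.grab_frame("scene");cv2.imwrite("pics/s10.png",b)
for n,(x0,y0,x1,y1) in {"rack":(105,155,190,222),"bottle":(105,203,150,275),"flasks":(330,195,460,268)}.items():
    print(n,cv2.phaseCorrelate(np.float32(cv2.cvtColor(a[y0:y1,x0:x1],6)),np.float32(cv2.cvtColor(b[y0:y1,x0:x1],6))))
print(arm.get_state()["force"],arm.get_state()["t"]); arm.job_done()
E
```

```text
t: 14.18
eef_pos: [0.6492, 0.0347, 0.4894]
ee_rot: [3.141, 0.002, -0.008]
force: [-0.3, -0.6, 0.2]
width: 0.0005
rack ((-0.006002107169912563, -0.0041063454103280606), 0.9965719348118629)
bottle ((0.5684056597557863, 0.05157249955510679), 1.0093338495419348)
flasks ((0.4751924992749963, 0.4956823276193205), 0.8028355618700569)
[ 0.29286428 -0.40586748  0.00641153] 14.225
the job is handed in; nothing more can be done
```

The lever is home in the green slot (near-left, shaker -x/+y), and I handed the job in at about 14.2 s. The judge gives no verdict, so this rests on my own checks.

- **Moves:** The ball already stood at neutral within measuring error. With the fingers closed, I pushed it across to the left lane and then back along that lane. It did not enter any other colour's slot.
- **Lever position:** The last top view puts the lever at about -0.266 rad along and +0.277 rad across. Required are 0.235 and 0.22. The same method read about +0.01 rad at the start, so the along value may be off by roughly that much.
- **Force:** The end-of-move wrist readings during the pushes stayed under about 3 N. I only saw the value at the end of each move, not the peaks in between.
- **Bystanders:** Compared with the first picture, the rack had not shifted at all. The bottle and flask patches read about 0.5 px, about a millimetre. I take that as noise or shadow, since the arm never came near them.
- **Robot:** The arm was clear of everything, with the wrist force close to zero.
- **Camera disagreement:** The two cameras differed by about 4 mm on absolute positions. I worked mainly from positions relative to the buttons and the starting ball position.

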